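Open the locked cup well and stock it

ROBOT

A 7-joint arm with a two-finger parallel gripper is mounted at the origin on a cart in front of the work surface, level with it; the furniture and walls round the work are solid. World frame = base frame: x ahead of the robot, y to its left, z up, the work surface at z = 0. Lengths are in mm, angles in rad, forces in N, time in s.
With the tool pointing down it reaches from about 400 to 925 mm from the base axis. Payload 5.6 kg.
Tool frame: the origin (TCP) lies on the centre line of the jaws, within the pads' length; the fingertips stand 11 mm ahead of it and the grasp point (between the pads) lies 8 mm behind it (r.finger_overhang is the distance from the TCP to the fingertips, in mm); z points along the fingers, y is the line along which they close (so a half turn about z gives the same grasp; the last joint's range is limited). The gripper opens to 85 mm and grips with 20 to 120 N. Pads are 22 mm wide; open, the fingers measure 114 mm over their backs; the gripper's body (76 mm by 85 mm) begins 54 mm behind the grasp point. The pads swing forward as they close: fully open they stand 13 mm farther back than shut.
Start: joints at [-0.043, 0.468, -0.012, 1.603, 0.006, 1.071, -0.056], TCP at [650.006, -0.042, 242.29] pointing down, gripper open.
Joint ranges: [-2.53, 2.53], [-0.31, 2.02], [-1.57, 1.55], [0.28, 2.44], [-1.29, 4.43], [0.15, 1.84], [-2.92, 2.92]. Speed limits (rad/s): [2.57, 2.57, 3.14, 3.14, 3.14, 3.14, 3.14].

INTERFACE

Orientations are given as [roll, pitch, yaw] about the fixed x, y, z axes, in that order (R = Rz(yaw) Ry(pitch) Rx(roll)).
In Python, from station import r gives the robot as it stands.
- The arm moves only by the tool send_rows, never from a script. Its argument "targets" is text: rows parted by semicolons, each of 7 numbers parted by spaces: the turn, a rotation vector about the tool's x, y, z in rad, then the shift along the tool's x, y, z in mm, then the gripper's target within -1 to 1 (fully open at 1, half-way at 0, shut at -1). In form: ax ay az tx ty tz fingers; .... A call has 1 to 12 rows; each row is the pose to reach, as a shift and turn from the pose commanded when the call began, along the tool's axes at that moment; what a row does not reach only later rows make up. A row lasts 1/10 s, in which the tool goes at most 50 mm and 8.59 degrees, less where a joint would pass 70% of its speed; a pose out of reach is approached as far as the arm can. A call with a gripper value outside its range is refused whole. The fingers move at their own pace and stop on an object; the grip force is fixed at half the most. Time passes only in rows, so rows that repeat a pose let the fingers close. It gives the time, the measured TCP pose, the force, the opening and the grip force at its end, in the units of the state.
- r.sense(): the state, without advancing time (a new reading comes with each control period).
- r.camera(name): name is "scene" or "side" or "wrist"; returns a dict with "frame" (384x512x3 uint8, red, green, blue), "fx", "fy", "cx", "cy" (pixels), "rvec" (rotation vector, rad) and "tvec" (3), from world to camera coordinates, as OpenCV has them; the wrist camera has in their place "tool_from_camera" (4x4, takes a point from camera to tool coordinates, whose origin is the TCP and whose axes are the flange's). Camera axes: x right, y down, z forward; pixel columns grow to the right and rows downward; lengths in mm; the calibration is good to about 2 mm. A picture is of the moment at which its call begins: read the wrist's pose just before it. There is no depth.
- r.job_done(): hands the job in; it is judged then, once.
The state is a dict: "clock": time; "q": joint angles; "qd": joint speeds; "tau": joint torques, N m; "position": TCP position; "eef_rot": TCP orientation; "force": force on the tool from outside, world axes, zero at the start; "wrist_torque": the same for the moment, N m; "width": finger opening in mm; "finger_force": force on a finger pad.
Only numpy, scipy, OpenCV 4.12 (cv2) and the standard library are available. Lean on these libraries where they do the work, as an engineer would, in place of code of your own. Each camera call takes 0.05 s, during which the arm holds its last target. There are 200 camera calls.

TASK

Open the locked cup well: lift the jam jar off its dust cover and set it upright on the round black rubber coaster, put the square key into the captive brass knob and turn the knob anticlockwise, about a quarter turn, until the cover stands well clear of the well. Put the key back upright in its wooden stand, with its collar down on the wood, and stock the well with all the tapered cups on the worktop, mouths up, nested one inside the other in any order. Lower each cup gently and let go just before it bottoms, never pressing it into the one below, so that the cups do not wedge.

Things in the scene. Friction and masses are not known exactly. Their poses are not given: they have to be found in the camera images.
- station: cup station fixed to the worktop: dark steel base plate 100 x 200 x 8 mm. 45 mm towards -y stands a round wooden well, 48 mm tall, 72 mm outside diameter, mouth 64 mm, 57 mm inside at its floor; 45 mm towards +y a steel post that carries the knob and cover. Origin: centre of the plate's underside; x, y along its short and long sides, z up
- well_floor (a point): centre of the well's inside floor, 10 mm above the worktop; here the first cup's underside rests, with about 4 mm of play all round at the mouth
- cover (a joint): turn of the knob with its arm and dust cover (one piece) about the post's vertical axis, rad: 0 = cover over the well; grows anticlockwise seen from above to a stop at 1.75; starts at 0 to 0.15; the cover is clear of the well above 1.1. Friction 0.08 N m; it stays where it is left
- cover_disc (a point): centre of the dust cover's top, 59 mm above the worktop: a steel disc of 78 mm diameter, 7 mm thick, red face, 90 mm from the knob's axis; it swings from the station's -y side to its +x side
- recess (a point): centre of the mouth of the square recess in the top of the brass knob (knob about 43 mm across, top 88 mm above the worktop); recess 16.5 mm square with a 3 mm chamfer, 24 mm deep; sides along x and y of this frame, which turns with the knob; key play in it about 0.2 rad each way
- key: square key, 0.12 kg, upright in its stand: square steel tip 14 mm (its lowest 10 mm a cone, 7 mm at the end), round collar 26 mm diameter from 32 to 36 mm above the tip's end, 12 mm shaft up to 66 mm, red bar handle 60 mm long (along x), 14 mm thick (along y), from 66 to 100 mm. Origin: centre of the tip's lower end, z towards the handle; the tip's sides lie along x and y
- key_tip (a point): the key's origin: centre of the tip's lower end
- key_stand: fixed wooden block 70 x 70 x 50 mm with the key's square hole in the middle of its top. Origin: centre of the underside
- stand_hole (a point): centre of the mouth of the stand's square hole, 17 mm square, 36 mm deep, sides along the stand's x and y; the key rests on its collar with its tip 32 mm below this point
- jam_jar: red jam jar with a green lid, 62 mm diameter, 86 mm tall, 0.36 kg, closed; at the start it stands upright on the dust cover, within about 12 mm of the disc's centre. Origin: centre of the underside, z up
- coaster_top (a point): centre of the top of the round black rubber coaster (92 mm diameter, 6 mm thick, fixed to the worktop)
- cup_a: tapered stacking cup, open upwards, blue; weighted foot; outside radius 22 mm at the foot and 34 mm at the rim, 105 mm tall, wall 2.5 mm, 0.18 kg; its inside floor is 48 mm above its underside, so a cup standing in another sits 48 mm higher, with about 2 mm of play all round. Origin: centre of the underside, z up. Absent (None) in some starts
- cup_b: tapered stacking cup, open upwards, white; weighted foot; outside radius 22 mm at the foot and 34 mm at the rim, 105 mm tall, wall 2.5 mm, 0.18 kg; its inside floor is 48 mm above its underside, so a cup standing in another sits 48 mm higher, with about 2 mm of play all round. Origin: centre of the underside, z up. Absent (None) in some starts
- cup_c: tapered stacking cup, open upwards, green; weighted foot; outside radius 22 mm at the foot and 34 mm at the rim, 105 mm tall, wall 2.5 mm, 0.18 kg; its inside floor is 48 mm above its underside, so a cup standing in another sits 48 mm higher, with about 2 mm of play all round. Origin: centre of the underside, z up. Absent (None) in some starts
- cup_d: tapered stacking cup, open upwards, yellow; weighted foot; outside radius 22 mm at the foot and 34 mm at the rim, 105 mm tall, wall 2.5 mm, 0.18 kg; its inside floor is 48 mm above its underside, so a cup standing in another sits 48 mm higher, with about 2 mm of play all round. Origin: centre of the underside, z up. Absent (None) in some starts

How it is judged (in metres and radians):
On the way, in this order (a step that is already met when the one before it is completed fails the run):
1. the key's tip is in the knob's recess, at least 14 mm deep, while the cover is still shut (below 0.4 rad) (z of key_tip in the frame of recess below -0.014 m and horizontal distance between key_tip and recess below 0.006 m and angle between key's own z axis and vertical below 0.15 rad and value of joint cover below 0.4 rad), for 0.1 s.
2. the knob is turned above 1.1 rad with the key in its recess (z of key_tip in the frame of recess below -0.014 m and horizontal distance between key_tip and recess below 0.006 m and angle between key's own z axis and vertical below 0.15 rad and value of joint cover above 1.1 rad), for 0.1 s.
At the end, for the whole second after the job is handed in: Cover open (above 1.1 rad); key upright in its stand (tip within 8 mm of the hole axis, at least 24 mm deep); jar upright on the coaster, within 25 mm of its centre; every cup present in the well's column, mouth up (tilt under 0.12 rad, within 12 mm of the axis), nested, at rest (value of joint cover above 1.1 rad and horizontal distance between key_tip and stand_hole below 0.008 m and z of key_tip in the frame of stand_hole below -0.024 m and angle between key's own z axis and vertical below 0.15 rad and horizontal distance between jam_jar and coaster_top below 0.025 m and z of jam_jar in the frame of coaster_top below 0.006 m and angle between jam_jar's own z axis and vertical below 0.1 rad and linear speed of each of jam_jar, cup_a, cup_b, cup_c, cup_d below 0.03 m/s and horizontal distance between each of cup_a, cup_b, cup_c, cup_d and well_floor below 0.012 m and angle between each of cup_a, cup_b, cup_c, cup_d's own z axis and vertical below 0.12 rad and height (world z) of each of cup_a, cup_b, cup_c, cup_d below 0.16 m); the robot touches nothing.
It fails at once if two cups are pressed together with more than 30 N (they would wedge) (contact force between cup_a and cup_b above 30 N or contact force between any of cup_a, cup_b and cup_c above 30 N or contact force between any of cup_a, cup_b, cup_c and cup_d above 30 N).
Of cup_a, cup_b, cup_c, cup_d only 2 to 4 are there at a start; the rules pass over those that are not, and their reading is None.
At some moment in a run one of cup_a, cup_b, cup_c, cup_d may be knocked a few centimetres aside while the robot is not near it.
It also fails if it takes over 210 s, if anything falls off the work surface, if the arm or the gripper's body presses on something with over 40 N, if the wrist force passes 120 N, or if a joint passes its speed limit or range.

## Working session

There is one attempt and no reset: what is moved stays moved. The work goes in short steps, Python scripts to look and compute and a tool call to move; the robot and the scene stay as the last step left them, time stands still between calls to the robot, and variables do not carry over. Pictures are saved under pics/ and viewed, at most 14 in all, crops included, and the job is handed in when it is done.

Besides the shell and the picture viewer there is one more tool, called after "Call:" by a JSON object that holds its "method" and its "body". send_rows: Moves the arm, as the interface text tells. Its arguments: {"type":"object","properties":{"targets":{"type":"string"}},"required":["targets"]}

```bash
mkdir -p pics; ls
cat > h.py <<'E'
import numpy as np, cv2
from station import r
from scipy.spatial.transform import Rotation as R
def snap(n,f):
    s=r.sense(); c=r.camera(n); cv2.imwrite('pics/'+f+'.png',c['frame'][:,:,::-1]); 
    if n=='wrist':
        T=np.eye(4); T[:3,:3]=R.from_euler('xyz',s['eef_rot']).as_matrix(); T[:3,3]=s['position']
        M=T@np.array(c['tool_from_camera']); Rc=M[:3,:3].T; t=-Rc@M[:3,3]
    else: Rc=cv2.Rodrigues(np.array(c['rvec'],float))[0]; t=np.array(c['tvec'],float).ravel()
    K=np.array([[c['fx'],0,c['cx']],[0,c['fy'],c['cy']],[0,0,1]],float)
    np.savez('pics/'+f+'.npz',K=K,R=Rc,t=t); return c
def cam(f):
    d=np.load('pics/'+f+'.npz'); return d['K'],d['R'],d['t']
def ray(f,u,v,z):
    K,Rc,t=cam(f); o=-Rc.T@t; d=Rc.T@np.linalg.inv(K)@[u,v,1]; return (o+d*(z-o[2])/d[2]).round(1)
def proj(f,p):
    K,Rc,t=cam(f); q=K@(Rc@np.array(p,float)+t); return (q[:2]/q[2]).round(1)
def tool(p):  # world target -> tool-axes shift
    s=r.sense(); return (R.from_euler('xyz',s['eef_rot']).as_matrix().T@(np.array(p)-s['position'])).round(1)
E
python3 - <<'E'
from h import *
for n in('scene','side','wrist'): snap(n,n+'0')
s=r.sense(); print({k:np.round(s[k],3) for k in s}, r.finger_overhang)
for n in('scene','side'):
    im=cv2.imread(f'pics/{n}0.png'); cv2.imwrite(f'pics/{n}0b.png',cv2.resize(im,(800,600),interpolation=cv2.INTER_CUBIC))
    K,Rc,t=cam(n+'0'); print(n,-Rc.T@t,Rc[2])
E
```

```text
pics
{'clock': np.float64(0.15), 'q': array([-0.043,  0.468, -0.012,  1.603,  0.006,  1.071, -0.056]), 'qd': array([-0.001, -0.002, -0.001, -0.003,  0.   ,  0.001, -0.002]), 'tau': array([ 1.0000e-03, -5.3279e+01,  2.1000e-02, -2.5156e+01,  1.1000e-02,
        6.0000e-03, -0.0000e+00]), 'position': array([ 6.49586e+02, -2.90000e-02,  2.41526e+02]), 'eef_rot': array([-3.14 ,  0.   ,  1.571]), 'force': array([-0.043, -0.639,  1.721]), 'wrist_torque': array([-0.012,  0.002, -0.039]), 'finger_force': np.float64(0.0), 'width': np.float64(85.402)} 11.0
scene [-324.20019308 -465.89586639 1186.39961119] [ 0.56603127  0.32286906 -0.75852763]
side [516.00873147 764.22924785 586.49128883] [-0.00251472 -0.82999355 -0.55776731]
```

View pics/scene0b.png

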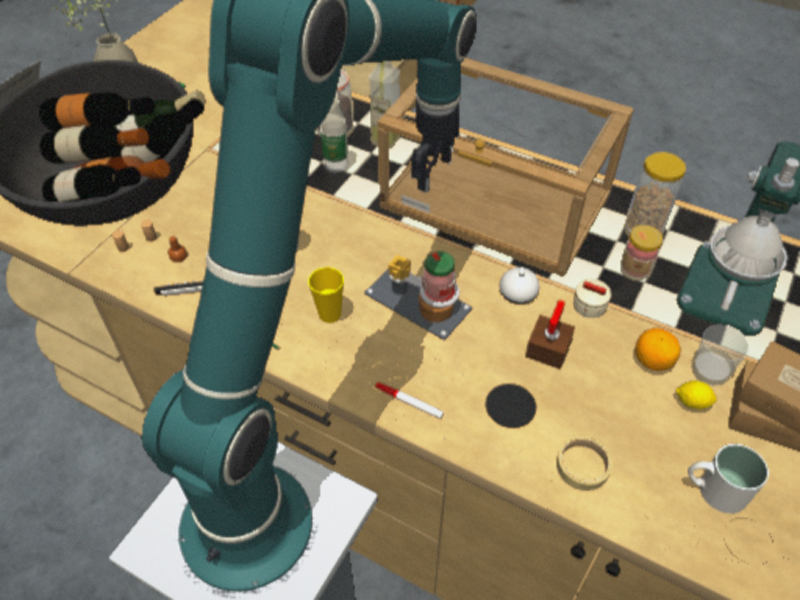

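View pics/side0b.png

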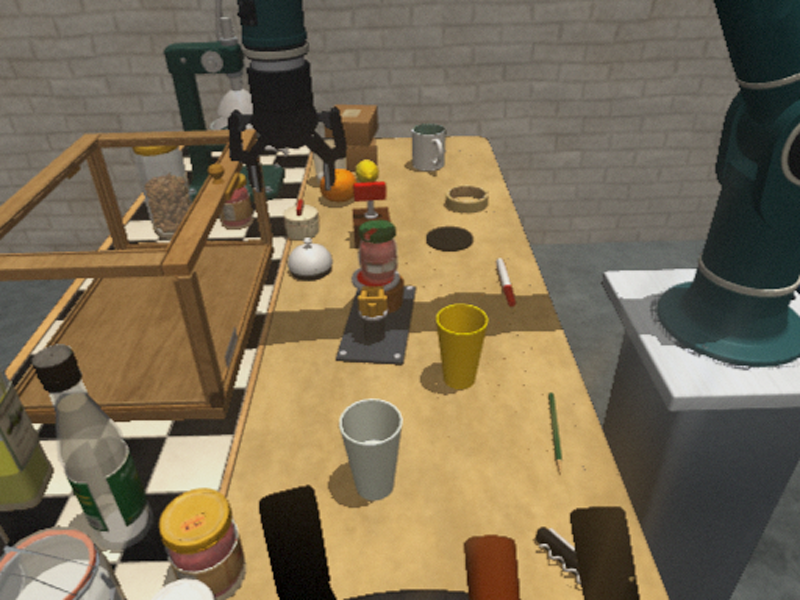

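View pics/wrist0.png

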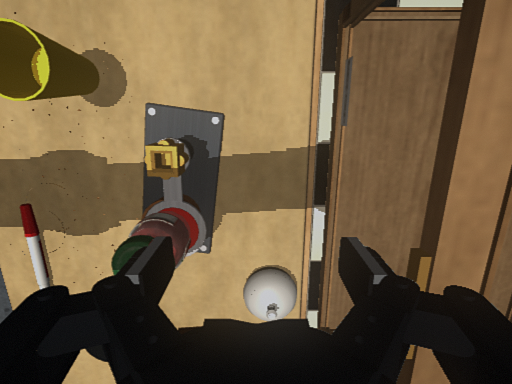

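The scene shows the station, with the jar on its cover, near scene (420,290). The stand with the key is at (550,340), the coaster at (511,405) and the yellow cup at (326,295). The side view adds a white cup at (371,450), so there are two cups visible. The wrist view shows the recess at (165,159) and plate corners at (146,104) and (223,113).

Run:
```python
from h import *
k=1.5625
def sc(u,v,z): return ray('scene0',u/k,v/k,z)
def sd(u,v,z): return ray('side0',u/k,v/k,z)
print('plate wrist',[ray('wrist0',*p,8) for p in((146,104),(223,113),(209,252))])
print('plate scene',[sc(*p,8) for p in((395,262),(470,305),(445,335),(366,293))])
print('knob',ray('wrist0',165,159,88),sc(399,262,88),sd(373,295,88))
print('jar lid',ray('wrist0',141,256,145),sc(440,262,145),sd(378,229,145))
print('yellow',ray('wrist0',15,60,105),sc(326,278,105),sd(462,321,105),'foot',sd(460,380,0))
print('white',sd(371,419,105),sd(375,490,0))
print('coaster',sc(511,405,6),sd(450,238,6))
print('stand',[sc(*p,50) for p in((539,317),(575,330),(565,352),(528,341))],sd(371,212,50))
print('handle top',sc(557,307,118),sd(370,186,118))
from scipy.ndimage import zoom
c=cv2.imread('pics/scene0.png')[180:280,300:400]; cv2.imwrite('pics/c1.png',cv2.resize(c,(600,600),interpolation=cv2.INTER_CUBIC))
```

```text
plate wrist [array([511.9,  78.9,   8. ]), array([607.8,  68.1,   8. ]), array([ 581.3, -126. ,    8. ])]
plate scene [array([610.2,  62. ,   8. ]), array([ 581.2, -125.2,    8. ]), array([ 490.5, -115.1,    8. ]), array([507.9,  72.1,   8. ])]
knob [555.9  22.9  88. ] [550.5  19.3  88. ] [548.4  29.   88. ]
jar lid [545.  -56.7 145. ] [541.7 -72.2 145. ] [539.7 -63.8 145. ]
yellow [437.1 113.4 105. ] [434.8 112.7 105. ] [430.8 120.  105. ] foot [429.4 116.8   0. ]
white [546.  290.1 105. ] [546.1 299.3   0. ]
coaster [ 409.1 -288.7    6. ] [ 408.4 -279.7    6. ]
stand [array([ 585.6, -264.2,   50. ]), array([ 589.3, -334.7,   50. ]), array([ 532.8, -336.5,   50. ]), array([ 523.3, -267.9,   50. ])] [ 558.9 -312.    50. ]
handle top [ 568.1 -295.9  118. ] [ 557.1 -281.   118. ]
```

View pics/c1.png

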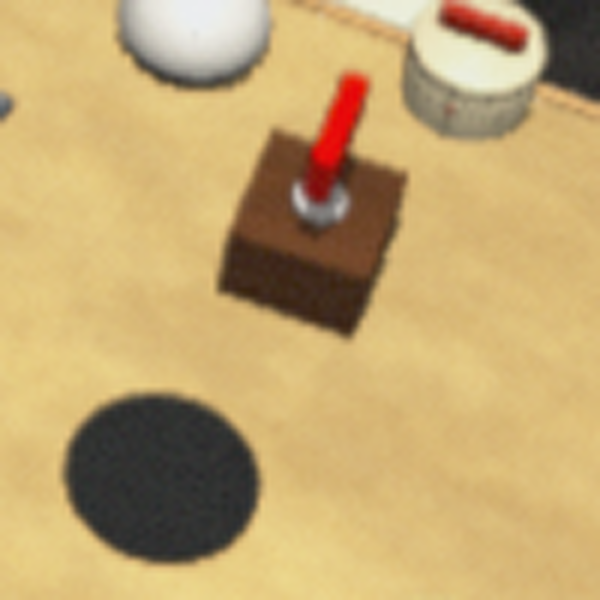

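The crop shows the stand's top corners at about (275,130), (405,175), (362,275) and (237,235), with the collar at (320,203). The handle lies roughly along world x. First I'll grip the jar at about (542,-65).

Call:
{"method": "send_rows", "body": {"targets": "0 0 0 -33 -54 0 1; 0 0 0 -65 -108 0 1; 0 0 0 -65 -108 0 1; 0 0 0 -65 -108 40 1; 0 0 0 -65 -108 80 1; 0 0 0 -65 -108 110 1; 0 0 0 -65 -108 122 1; 0 0 0 -65 -108 122 1; 0 0 0 -65 -108 122 -1; 0 0 0 -65 -108 122 -1; 0 0 0 -65 -108 122 -1; 0 0 0 -65 -108 122 -1"}}

```text
clock: 1.35
position: [543.6, -65.1, 122.5]
eef_rot: [3.137, 0.0, 1.571]
force: [-0.7, 1.1, 6.1]
width: 54.9
finger_force: 64.0
```

Run:
```python
from h import *
k=6
def sc(u,v,z): return ray('scene0',300+u/6,180+v/6,z)
c=[sc(*p,50) for p in((275,130),(405,175),(362,275),(237,235))];print(c,np.mean(c,0))
print('collar',sc(320,200,54),'handle',sc(355,78,118),sc(325,163,118),'coaster',sc(162,478,6))
```

```text
[array([ 591.1, -264.8,   50. ]), array([ 595.6, -330.8,   50. ]), array([ 529.2, -334. ,   50. ]), array([ 522.4, -273.1,   50. ])] [ 559.575 -300.675   50.   ]
collar [ 558.2 -300.8   54. ] handle [ 583.7 -298.   118. ] [ 529.4 -304.2  118. ] coaster [ 407.6 -289.2    6. ]
```

Call:
{"method": "send_rows", "body": {"targets": "0 0 0 0 0 0 -1; 0 0 0 0 0 -10 -1; 0 0 0 0 0 -30 -1; 0 0 0 0 0 -60 -1; 0 0 0 0 0 -80 -1; 0 0 0 0 0 -80 -1"}}

```text
clock: 1.95
position: [543.8, -65.2, 203.7]
eef_rot: [3.135, 0.0, 1.571]
force: [1.1, -0.2, -3.0]
width: 54.9
finger_force: 65.0
```

Run:
```python
from h import *
a=snap('side','s1')['frame']; b=snap('wrist','w1')['frame']
a=cv2.resize(a[60:300,100:340],(384,384)); cv2.imwrite('pics/m1.png',np.hstack([a,b])[:,:,::-1][:, :800])
```

```text
(no output)
```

View pics/m1.png

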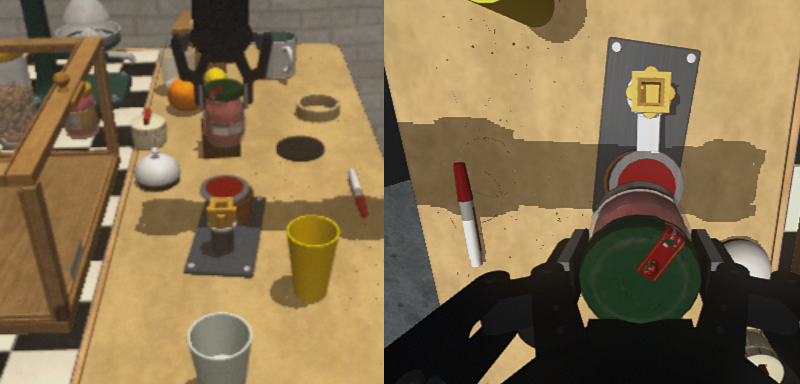

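The jar is held cleanly. The wrist view shows the recess at (268,93) and the plate corners at (616-384=232,38) and (700-384=316,50). Now I'll move it to the coaster.

Call:
{"method": "send_rows", "body": {"targets": "0 0 0 -40 -24 0 -1; 0 0 0 -80 -48 0 -1; 0 0 0 -120 -72 0 -1; 0 0 0 -160 -96 0 -1; 0 0 0 -200 -122 0 -1; 0 0 0 -221 -136 0 -1; 0 0 0 -221 -136 30 -1; 0 0 0 -221 -136 70 -1; 0 0 0 -221 -136 105 -1; 0 0 0 -221 -136 120 -1; 0 0 0 -221 -136 126 -1; 0 0 0 -221 -136 128 -1"}}

```text
clock: 3.25
position: [405.2, -285.6, 71.0]
eef_rot: [-3.139, -0.001, 1.571]
force: [0.6, -0.2, -3.0]
width: 55.1
finger_force: 65.3
```

Run:
```python
from h import *
print(ray('w1',268,93,88),[ray('w1',*p,8) for p in((225,38),(316,52))],'cover',ray('w1',645-384,178,59))
c=snap('side','s2')['frame']; cv2.imwrite('pics/m2.png',cv2.resize(c[90:210,200:340],(700,600),interpolation=cv2.INTER_CUBIC)[:,:,::-1])
im=cv2.imread('pics/w1.png')[60:130,220:310]; cv2.imwrite('pics/c2.png',cv2.resize(im,(720,560),interpolation=cv2.INTER_CUBIC))
```

```text
[553.1  19.5  88. ] [array([510.9,  78.9,   8. ]), array([607.1,  65.6,   8. ])] cover [548.3 -59.6  59. ]
```

View pics/m2.png

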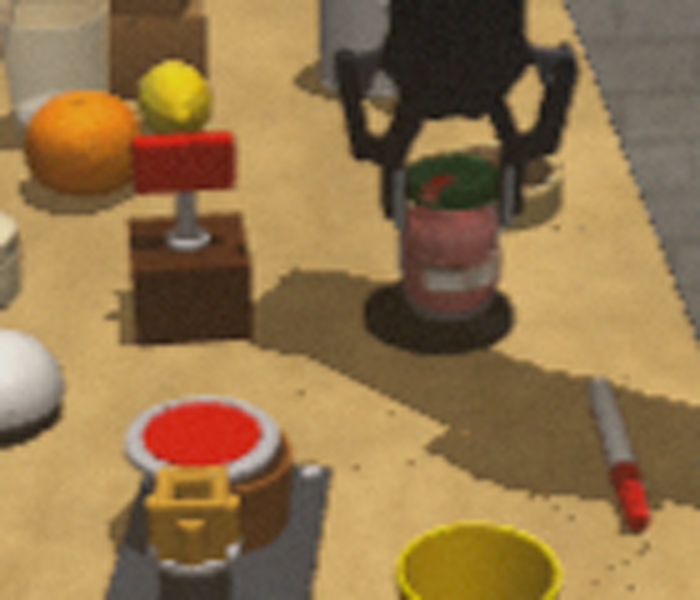

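View pics/c2.png

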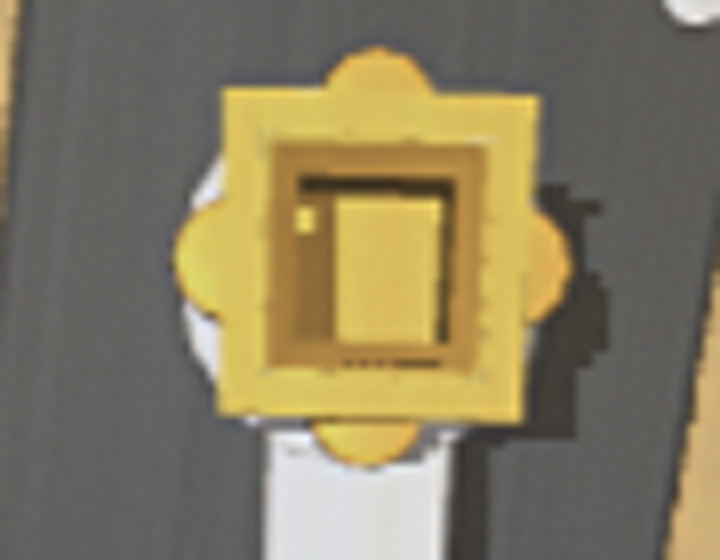

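The jar sits just above the coaster. The recess centre is at wrist (267,92) with yaw of about -0.03. I'll release the jar and rise.

Call:
{"method": "send_rows", "body": {"targets": "0 0 0 0 0 1.5 -1; 0 0 0 0 0 1.5 -1; 0 0 0 0 0 1.5 0.6; 0 0 0 0 0 1.5 1; 0 0 0 0 0 1.5 1; 0 0 0 0 0 1.5 1; 0 0 0 0 0 -30 1; 0 0 0 0 0 -70 1; 0 0 0 0 0 -110 1; 0 0 0 0 0 -150 1; 0 0 0 0 0 -160 1"}}

```text
clock: 4.4
position: [407.9, -287.3, 236.9]
eef_rot: [3.134, 0.004, 1.571]
force: [0.7, -0.1, -0.5]
width: 85.3
finger_force: 0.0
```

Call:
{"method": "send_rows", "body": {"targets": "0 0 0.14 0 30 0 1; 0 0 0.28 0 60 0 1; 0 0 0.42 0 90 0 1; 0 0 0.56 0 110 0 1; 0 0 0.7 0 110 0 1; 0 0 0.84 0 110 0 1; 0 0 0.98 0 110 0 1; 0 0 1.12 0 110 0 1; 0 0 1.26 0 110 0 1; 0 0 1.4 0 110 0 1; 0 0 1.46 0 110 0 1; 0 0 1.46 0 110 0 1"}}

```text
clock: 5.6
position: [515.7, -285.7, 231.5]
eef_rot: [-3.141, 0.001, 0.111]
force: [0.2, 0.6, 0.1]
width: 85.6
finger_force: 0.0
```

Run:
```python
from h import *
s=r.sense();print(s['position'],s['eef_rot'],s['q'])
snap('wrist','w3')
print(ray('w1',267.1,91.8,88))
cv2.imwrite('pics/w3b.png',cv2.resize(cv2.imread('pics/w3.png'),(800,600)))
```

```text
[ 515.70003293 -285.70742787  231.49373482] [-3.14118362e+00  1.22687268e-03  1.10866480e-01] [ 0.15620711  0.38580391  0.37465095  1.78631897 -0.16380707  1.00127493
 -0.86528317]
[552.3  20.4  88. ]
```

View pics/w3b.png

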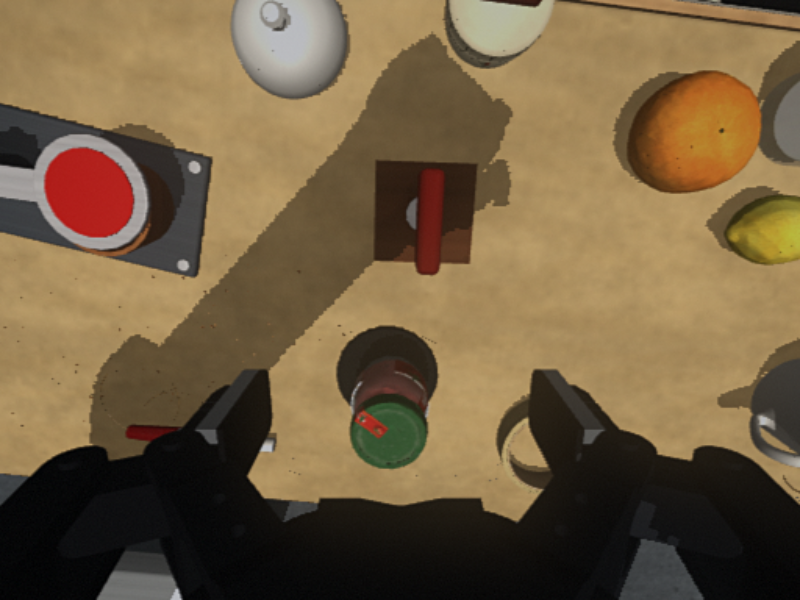

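The handle runs from (432,170) to (428,272) and the stand top is centred at about (424,212). The jar stands on the coaster.

Run:
```python
from h import *
k=1.5625
f=lambda u,v,z: ray('w3',u/k,v/k,z)
a,b=f(432,170,118),f(428,272,118); print(a,b,(a+b)/2)
c=[f(*p,50) for p in((376,160),(477,164),(470,264),(375,262))];print(c,np.mean(c,0))
print('collar',f(414,214,54),'coaster',f(388,375,6),'jarlid',f(388,432,92))
print('plate',[f(*p,8) for p in((212,157),(198,277))],'disc',f(92,192,59))
print('tool shift', tool([(a+b)[0]/2,(a+b)[1]/2,100]))
```

```text
[ 589.2 -295.2  118. ] [ 533.3 -300.3  118. ] [ 561.25 -297.75  118.  ]
[array([ 592.6, -261. ,   50. ]), array([ 597.7, -330.1,   50. ]), array([ 528.2, -336.2,   50. ]), array([ 522. , -267.1,   50. ])] [ 560.125 -298.6     50.   ]
collar [ 559.7 -291.1   54. ] coaster [ 412. -287.    6.] jarlid [ 409.8 -289.4   92. ]
plate [array([ 581.8, -132.2,    8. ]), array([ 484.5, -119.9,    8. ])] disc [550.5 -72.3  59. ]
tool shift [ 44.   17.1 131.6]
```

Call:
{"method": "send_rows", "body": {"targets": "0 0 0.02 22 9 0 1; 0 0 0.02 44 17.5 0 1; 0 0 0.02 44 17.5 30 1; 0 0 0.02 44 17.5 65 1; 0 0 0.02 44 17.5 95 1; 0 0 0.02 44 17.5 120 1; 0 0 0.02 44 17.5 135 1; 0 0 0.02 44 17.5 135 1; 0 0 0.02 44 17.5 135 -1; 0 0 0.02 44 17.5 135 -1; 0 0 0.02 44 17.5 135 -1; 0 0 0.02 44 17.5 135 -1"}}

```text
clock: 6.85
position: [562.2, -298.7, 98.4]
eef_rot: [3.141, -0.002, 0.091]
force: [0.2, 0.0, 0.3]
width: 28.1
finger_force: 0.0
```

Call:
{"method": "send_rows", "body": {"targets": "0 0 0 0 0 0 -1; 0 0 0 0 0 0 -1; 0 0 0 0 0 0 -1"}}

```text
clock: 7.15
position: [562.0, -298.6, 98.0]
eef_rot: [3.141, -0.001, 0.091]
force: [0.1, 0.1, 5.8]
width: 13.1
finger_force: 60.2
```

Call:
{"method": "send_rows", "body": {"targets": "0 0 0 0 0 -15 -1; 0 0 0 0 0 -40 -1; 0 0 0 0 0 -75 -1; 0 0 0 0 0 -110 -1; 0 0 0.02 -6 -46 -110 -1; 0 0 0.04 -12 -92 -110 -1; 0 0 0.06 -18 -138 -110 -1; 0 0 0.08 -24 -184 -110 -1; 0 0 0.1 -30 -230 -110 -1; 0 0 0.12 -36 -276 -110 -1; 0 0 0.12 -43 -324 -110 -1; 0 0 0.12 -43 -324 -110 -1"}}

```text
clock: 8.35
position: [487.7, 27.2, 207.7]
eef_rot: [-3.139, 0.001, -0.019]
force: [0.8, -0.4, -2.0]
width: 13.2
finger_force: 59.3
```

Run:
```python
from h import *
s=r.sense();print(s['position'],s['eef_rot'],s['q'],s['qd'].round(3))
a=snap('wrist','w4')['frame'];b=snap('side','s4')['frame']
b=cv2.resize(b[110:230,180:300],(384,384),interpolation=cv2.INTER_CUBIC)
cv2.imwrite('pics/m4.png',np.hstack([a[:,50:466],b])[:,:,::-1])
```

```text
[487.71497762  27.23250119 207.66314548] [-3.13854960e+00  1.24760616e-03 -1.86110940e-02] [-0.3764272   0.23817349  0.29278793  2.03877239 -0.09276966  0.87745375
 -1.62141357] [ 0.067  0.015  0.088 -0.022  0.034 -0.008  0.077]
```

View pics/m4.png

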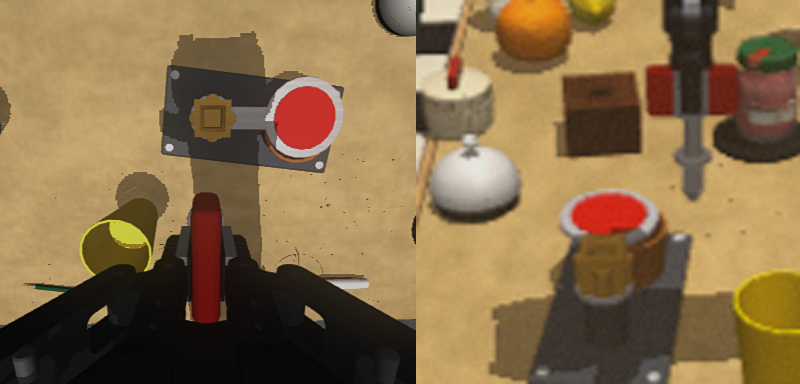

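The key is held upright, the recess is at wrist (262,117), and the tip is at side (266.6,171).

Run:
```python
from h import *
print('recess',ray('w4',262,117,88),'side recess',ray('s4',238.4,185,88),'tip',ray('s4',266.6,170.9,127.7))
print(r.sense()['position'],r.sense()['qd'].round(3))
K,Rc,t=cam('w1');print(-Rc.T@t); K,Rc,t=cam('w4');print(-Rc.T@t)
```

```text
recess [552.9  20.7  88. ] side recess [549.4  13.6  88. ] tip [485.3  20.4 127.7]
[489.27369647  21.18867182 207.87070806] [ 0.041  0.01   0.037 -0.01   0.004 -0.005  0.005]
[542.24511249   4.30731003 332.72735139]
[557.43859704  25.3590948  338.58755013]
```

Call:
{"method": "send_rows", "body": {"targets": "0 0 0 0 0 0 -1; 0 0 0 0 0 0 -1"}}

```text
clock: 8.65
position: [489.7, 18.5, 207.5]
eef_rot: [3.141, -0.0, -0.032]
force: [0.6, 0.9, -1.3]
width: 13.4
finger_force: 59.3
```

Call:
{"method": "send_rows", "body": {"targets": "0 0 0 32 -2 0 -1; 0 0 0 64 -4 0 -1; 0 0 0 64 -4 0 -1; 0 0 0 64 -4 15 -1; 0 0 0 64 -4 30 -1; 0 0 0 64 -4 36 -1; 0 0 0 64 -4 38 -1; 0 0 0 64 -4 40 -1; 0 0 0 64 -4 42 -1; 0 0 0 64 -4 44 -1; 0 0 0 64 -4 46 -1; 0 0 0 64 -4 46 -1"}}

```text
clock: 9.85
position: [553.5, 22.4, 161.2]
eef_rot: [3.142, 0.0, -0.029]
force: [0.1, -0.4, -0.8]
width: 12.9
finger_force: 59.3
```

Call:
{"method": "send_rows", "body": {"targets": "0 0 0 0 1.5 0 -1; 0 0 0 0 1.5 0 -1; 0 0 0 0 1.5 2 -1; 0 0 0 0 1.5 4 -1; 0 0 0 0 1.5 6 -1; 0 0 0 0 1.5 8 -1; 0 0 0 0 1.5 10 -1; 0 0 0 0 1.5 12 -1; 0 0 0 0 1.5 12 -1; 0 0 0 0 1.5 12 -1"}}

```text
clock: 10.85
position: [553.5, 20.8, 149.2]
eef_rot: [3.142, 0.0, -0.029]
force: [-0.4, -0.1, -1.2]
width: 12.9
finger_force: 59.3
```

Call:
{"method": "send_rows", "body": {"targets": "0 0 -0.1 0 0 0 -1; 0 0 -0.2 0 0 0 -1; 0 0 -0.3 0 0 0 -1; 0 0 -0.4 0 0 0 -1; 0 0 -0.5 0 0 0 -1; 0 0 -0.6 0 0 0 -1; 0 0 -0.7 0 0 0 -1; 0 0 -0.8 0 0 0 -1; 0 0 -0.9 0 0 0 -1; 0 0 -1 0 0 0 -1; 0 0 -1 0 0 0 -1"}}

```text
clock: 11.95
position: [553.0, 21.3, 149.3]
eef_rot: [-3.14, -0.0, 0.971]
force: [-1.6, 1.1, -0.1]
width: 13.1
finger_force: 59.5
```

Call:
{"method": "send_rows", "body": {"targets": "0 0 -0.1 0 0 0 -1; 0 0 -0.2 0 0 0 -1; 0 0 -0.3 0 0 0 -1; 0 0 -0.4 0 0 0 -1; 0 0 -0.5 0 0 0 -1; 0 0 -0.6 0 0 0 -1; 0 0 -0.6 0 0 0 -1; 0 0 -0.6 0 0 0 -1"}}

```text
clock: 12.75
position: [552.7, 21.5, 149.2]
eef_rot: [-3.14, -0.001, 1.567]
force: [-4.5, 3.2, 0.6]
width: 13.1
finger_force: 59.8
```

Run:
```python
from h import *
s=r.sense();print(s['position'],s['eef_rot'],s['q'],s['wrist_torque'])
b=snap('side','s5')['frame'];a=snap('wrist','w5')['frame']
b=cv2.resize(b[110:230,180:300],(384,384),interpolation=cv2.INTER_CUBIC)
cv2.imwrite('pics/m5.png',np.hstack([a[:,50:466],b])[:,:,::-1])
```

```text
[552.66786627  21.46289914 149.17974012] [-3.13969195e+00 -7.22593284e-04  1.56730129e+00] [-0.03035019  0.4270957  -0.08523811  1.91400494  0.04768737  0.80423962
 -0.14461292] [ 0.87056197  1.22634713 -0.02217095]
```

View pics/m5.png

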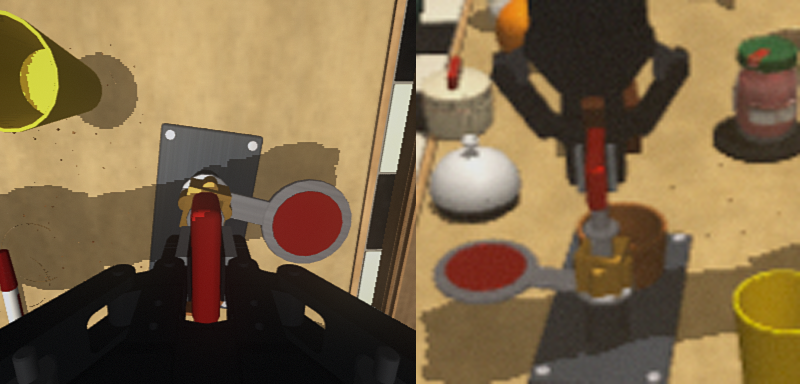

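The cover is swung to +x at about 1.4 rad, clear of the well, with the key still upright. I'll back off the torque, lift out, and return to the stand.

Call:
{"method": "send_rows", "body": {"targets": "0 0 0.06 0 0 0 -1; 0 0 0.1 0 0 0 -1; 0 0 0.1 0 0 -5 -1; 0 0 0.1 0 0 -15 -1; 0 0 0.1 0 0 -30 -1; 0 0 0.1 0 0 -60 -1; 0 0 0.1 0 0 -60 -1"}}

```text
clock: 13.55
position: [557.2, 20.1, 214.3]
eef_rot: [3.131, -0.001, 1.47]
force: [0.8, -0.1, -1.6]
width: 13.1
finger_force: 59.6
```

Call:
{"method": "send_rows", "body": {"targets": "0 0 0.13 -30 1 0 -1; 0 0 0.26 -60 2 0 -1; 0 0 0.39 -90 3 0 -1; 0 0 0.52 -120 4 0 -1; 0 0 0.65 -150 5 0 -1; 0 0 0.78 -180 6 0 -1; 0 0 0.91 -210 7 0 -1; 0 0 1.04 -240 8 0 -1; 0 0 1.17 -270 8 0 -1; 0 0 1.28 -300 9 0 -1; 0 0 1.37 -319 9 0 -1; 0 0 1.37 -319 9 0 -1"}}

```text
clock: 14.75
position: [529.4, -302.1, 209.7]
eef_rot: [3.138, -0.0, 0.094]
force: [0.9, -0.6, -1.1]
width: 13.3
finger_force: 59.4
```

Call:
{"method": "send_rows", "body": {"targets": "0 0 0 0 0 0 -1; 0 0 0 0 0 0 -1; 0 0 0 0 0 0 -1; 0 0 0 0 0 0 -1"}}

```text
clock: 15.15
position: [531.0, -296.5, 209.4]
eef_rot: [-3.141, -0.0, 0.103]
force: [-0.4, 0.1, -1.5]
width: 12.8
finger_force: 59.4
```

Run:
```python
from h import *
print(tool([562,-298.6,98]),r.sense()['position'],r.sense()['eef_rot'],r.sense()['q'])
```

```text
[ 30.6   5.3 111.4] [ 530.99514705 -296.53237208  209.39818007] [-3.14140716e+00 -3.73804332e-04  1.02598398e-01] [ 0.21229958  0.43752232  0.31737225  1.75808583 -0.16129605  0.97121902
 -0.87517267]
```

Call:
{"method": "send_rows", "body": {"targets": "0 0 0.01 31 5.3 0 -1; 0 0 0.01 31 5.3 0 -1; 0 0 0.01 31 5.3 0 -1; 0 0 0.01 31 5.3 25 -1; 0 0 0.01 31 5.3 50 -1; 0 0 0.01 31 5.3 65 -1; 0 0 0.01 31 5.3 72 -1; 0 0 0.01 31 5.3 72 -1; 0 0 0.01 31 5.3 72 -1"}}

```text
clock: 16.05
position: [562.4, -300.1, 138.2]
eef_rot: [3.141, -0.001, 0.091]
force: [0.1, 0.3, -1.5]
width: 12.6
finger_force: 59.5
```

Run:
```python
from h import *
print(tool([562,-298.6,98]))
a=snap('scene','c6')['frame'];b=snap('side','s6')['frame']
f=lambda x:cv2.resize(x,(400,400),interpolation=cv2.INTER_CUBIC)
cv2.imwrite('pics/m6.png',np.hstack([f(a[170:250,310:390]),f(b[90:170,200:280])])[:,:,::-1])
```

```text
[-0.3 -1.5 40.2]
```

View pics/m6.png

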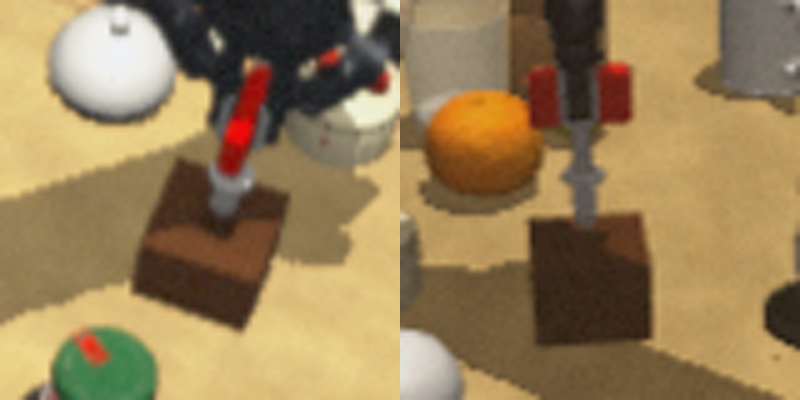

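The key is upright and centred over the hole. I'll lower it the remaining 40 mm.

Call:
{"method": "send_rows", "body": {"targets": "0 0 0 0 -1.5 0 -1; 0 0 0 0 -1.5 4 -1; 0 0 0 0 -1.5 8 -1; 0 0 0 0 -1.5 12 -1; 0 0 0 0 -1.5 16 -1; 0 0 0 0 -1.5 20 -1; 0 0 0 0 -1.5 24 -1; 0 0 0 0 -1.5 28 -1; 0 0 0 0 -1.5 32 -1; 0 0 0 0 -1.5 36 -1; 0 0 0 0 -1.5 38 -1; 0 0 0 0 -1.5 38 -1"}}

```text
clock: 17.35
position: [561.6, -298.0, 98.9]
eef_rot: [-3.141, 0.001, 0.091]
force: [-0.3, 0.1, -0.9]
width: 13.0
finger_force: 59.5
```

Call:
{"method": "send_rows", "body": {"targets": "0 0 0 0 0 0 1; 0 0 0 0 0 0 1; 0 0 0 0 0 0 1; 0 0 0 0 0 0 1; 0 0 0 0 0 -10 1; 0 0 0 0 0 -40 1; 0 0 0 0 0 -80 1; 0 0 0 0 0 -120 1; 0 0 0 0 0 -145 1; 0 0 0 0 0 -145 1"}}

```text
clock: 18.35
position: [563.9, -299.6, 249.9]
eef_rot: [3.137, -0.008, 0.09]
force: [0.2, 0.1, 1.1]
width: 85.8
finger_force: 0.0
```

Call:
{"method": "send_rows", "body": {"targets": "0 0 -0.13 -8 -30 0 1; 0 0 -0.26 -16 -60 0 1; 0 0 -0.39 -24 -90 0 1; 0 0 -0.52 -33 -120 0 1; 0 0 -0.65 -41 -150 0 1; 0 0 -0.78 -50 -180 0 1; 0 0 -0.91 -58 -210 0 1; 0 0 -1.04 -66 -240 0 1; 0 0 -1.17 -75 -270 0 1; 0 0 -1.3 -83 -300 0 1; 0 0 -1.43 -91 -330 0 1; 0 0 -1.48 -97 -352 0 1"}}

```text
clock: 19.55
position: [432.2, 45.3, 244.1]
eef_rot: [-3.141, -0.0, 1.575]
force: [-0.9, 0.3, 0.3]
width: 85.6
finger_force: 0.0
```

Call:
{"method": "send_rows", "body": {"targets": "0 0 0 0 0 0 1; 0 0 0 0 0 0 1; 0 0 0 0 0 0 1; 0 0 0 0 0 0 1; 0 0 0 0 0 0 1"}}

```text
clock: 20.05
position: [433.6, 42.9, 244.2]
eef_rot: [-3.141, 0.0, 1.569]
force: [-0.6, 0.1, -0.3]
width: 85.5
finger_force: 0.0
```

Run:
```python
from h import *
s=r.sense();print(s['position'],s['eef_rot'],s['q'])
a=snap('wrist','w7')['frame'];b=snap('side','s7')['frame'];c=snap('scene','c7')['frame']
A=cv2.resize(a,(533,400))
B=cv2.resize(b,(400,300))[:200,:][:, :]; C=np.zeros((600,800,3),np.uint8)
C[:400,:533]=A; C[:300,533:]=cv2.resize(b[60:360,150:417],(267,300)); C[300:600,533:]=cv2.resize(c[100:300,200:378],(267,300))
cv2.imwrite('pics/m7.png',C[:,:,::-1])
```

```text
[433.55104079  42.89102188 244.18369773] [-3.14143080e+00  1.60931657e-04  1.56875388e+00] [-0.09082392  0.10502829 -0.0901822   2.09356441  0.01181984  0.94364522
 -0.18949268]
```

View pics/m7.png

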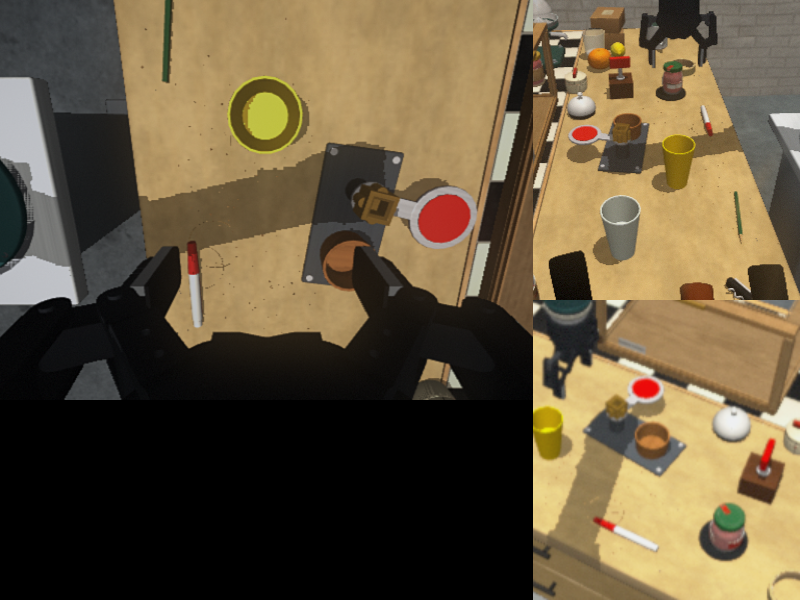

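The key is back upright in its stand and the cover is open. The yellow rim centre is at wrist (254.6,110.5), and the well mouth is visible at scene (280,190.7) and side (244,182).

Run:
```python
from h import *
k=512/533
f=lambda u,v,z: ray('w7',u*k,v*k,z)
print('yellow',f(265,115,105),'w',f(229,115,105),f(302,115,105))
P=[f(*p,8) for p in((327,143),(403,153),(303,280))]; print(P)
n=P[1]-P[0]; yw=np.arctan2(n[1],n[0]); n2=P[0]-P[2]; yw2=np.arctan2(-n2[0],n2[1])
y=(yw+yw2)/2; print(yw,yw2)
Rz=np.array([[np.cos(y),-np.sin(y)],[np.sin(y),np.cos(y)]])
for p,l in zip(P,((-50,100),(50,100),(-50,-100))): print('well',p[:2]-Rz@np.array(l)+Rz@[0,-45])
print('well from knob',np.array([552.6,20.5])+Rz@[0,-90])
print('scene',ray('c7',280,190.7,48),'side',ray('s7',244,181,48))
# brown mask of the well in scene, mouth
print('shift',tool([*f(265,115,105)[:2],83]))
```

```text
yellow [432.5 113.7 105. ] w [400.3 113.7 105. ] [465.6 113.6 105. ]
[array([509.3,  80.5,   8. ]), array([605.7,  67.9,   8. ]), array([ 485.8, -112.5,    8. ])]
-0.12996861253765957 -0.12116521270169511
well [540.74694701 -69.62025021]
well [537.9342642  -69.69652994]
well [542.29438755 -64.19488459]
well from knob [541.32865176 -68.79141453]
scene [535.9 -74.   48. ] side [538.3 -64.   48. ]
shift [ 70.4  -1.  161.2]
```

Call:
{"method": "send_rows", "body": {"targets": "0 0 0 35 -1 0 1; 0 0 0 70.5 -1 0 1; 0 0 0 70.5 -1 0 1; 0 0 0 70.5 -1 40 1; 0 0 0 70.5 -1 80 1; 0 0 0 70.5 -1 110 1; 0 0 0 70.5 -1 135 1; 0 0 0 70.5 -1 150 1; 0 0 0 70.5 -1 160 1; 0 0 0 70.5 -1 160 1; 0 0 0 70.5 -1 160 1"}}

```text
clock: 21.3
position: [432.8, 114.0, 84.7]
eef_rot: [3.141, -0.0, 1.57]
force: [-0.2, -0.5, 0.5]
width: 85.2
finger_force: 0.0
```

Call:
{"method": "send_rows", "body": {"targets": "0 0 0 0 0 0 0.5; 0 0 0 0 0 0 0; 0 0 0 0 0 0 -1; 0 0 0 0 0 0 -1; 0 0 0 0 0 0 -1"}}

```text
clock: 21.8
position: [433.1, 114.4, 85.7]
eef_rot: [3.14, -0.0, 1.571]
force: [-2.5, -0.7, 7.7]
width: 64.0
finger_force: 64.0
```

Call:
{"method": "send_rows", "body": {"targets": "0 0 0 0 0 -10 -1; 0 0 0 0 0 -35 -1; 0 0 0 0 0 -75 -1; 0 0 0 0 0 -110 -1; 0 0 0 0 0 -125 -1; 0 0 0 -36 21 -125 -1; 0 0 0 -73 43 -125 -1; 0 0 0 -110 65 -125 -1; 0 0 0 -147 87 -125 -1; 0 0 0 -183 108 -125 -1; 0 0 0 -183 108 -125 -1; 0 0 0 -183 108 -125 -1"}}

```text
clock: 23.0
position: [540.1, -69.7, 209.5]
eef_rot: [-3.141, -0.0, 1.568]
force: [-0.9, 0.1, -1.9]
width: 64.2
finger_force: 67.2
```

Call:
{"method": "send_rows", "body": {"targets": "0 0 0 0 0 0 -1; 0 0 0 0 0 0 -1; 0 0 0 0 0 0 -1"}}

```text
clock: 23.3
position: [540.1, -67.7, 209.5]
eef_rot: [3.141, -0.0, 1.573]
force: [-0.2, -0.1, -3.0]
width: 64.3
finger_force: 67.2
```

Run:
```python
from h import *
print(tool([541,-68.5,96.5]))
```

```text
[ -0.8   0.9 113. ]
```

Call:
{"method": "send_rows", "body": {"targets": "0 0 0 -0.8 0.9 25 -1; 0 0 0 -0.8 0.9 50 -1; 0 0 0 -0.8 0.9 70 -1; 0 0 0 -0.8 0.9 80 -1; 0 0 0 -0.8 0.9 87 -1; 0 0 0 -0.8 0.9 93 -1; 0 0 0 -0.8 0.9 98 -1; 0 0 0 -0.8 0.9 103 -1; 0 0 0 -0.8 0.9 107 -1; 0 0 0 -0.8 0.9 110 -1; 0 0 0 -0.8 0.9 111 -1; 0 0 0 -0.8 0.9 111 -1"}}

```text
clock: 24.5
position: [541.2, -69.7, 98.2]
eef_rot: [-3.142, 0.0, 1.571]
force: [-0.8, 0.1, -1.9]
width: 64.0
finger_force: 67.3
```

Call:
{"method": "send_rows", "body": {"targets": "0 0 0 0 0 1.5 -1; 0 0 0 0 0 1.5 -1; 0 0 0 0 0 1.5 0.5; 0 0 0 0 0 1.5 0.6; 0 0 0 0 0 1.5 0.8; 0 0 0 0 0 1.5 1; 0 0 0 0 0 1.5 1; 0 0 0 0 0 -10 1; 0 0 0 0 0 -40 1; 0 0 0 0 0 -80 1; 0 0 0 0 0 -120 1; 0 0 0 0 0 -150 1"}}

```text
clock: 25.7
position: [541.9, -69.7, 251.9]
eef_rot: [3.138, 0.0, 1.571]
force: [0.7, 0.1, -0.2]
width: 85.4
finger_force: 0.0
```

Call:
{"method": "send_rows", "body": {"targets": "0 0 0 -35 0 0 1; 0 0 0 -70 0 0 1; 0 0 0 -70 0 0 1; 0 0 0 -70 0 0 1; 0 0 0 -70 0 0 1; 0 0 0 -70 0 0 1"}}

```text
clock: 26.3
position: [541.4, -138.3, 248.4]
eef_rot: [3.142, -0.0, 1.573]
force: [0.2, -0.0, 0.3]
width: 85.3
finger_force: 0.0
```

Run:
```python
from h import *
a=snap('wrist','w8')['frame']; s=r.sense(); print(s['position'],s['qd'].round(3))
h=cv2.cvtColor(a,cv2.COLOR_RGB2HSV); m=((h[...,0]>25)&(h[...,0]<35)&(h[...,1]>150)).astype(np.uint8)
n,l,st,_=cv2.connectedComponentsWithStats(m); i=1+np.argmax(st[1:,4]); print(st[i])
c=max(cv2.findContours((l==i).astype(np.uint8),0,1)[0],key=cv2.contourArea); (e,ax,_)=cv2.fitEllipse(cv2.convexHull(c)); print(e,ax,ray('w8',*e,115))
snap('side','s8');snap('scene','c8')
```

```text
[ 541.37000015 -138.4007308   248.36697125] [ 0.     0.001  0.005  0.002  0.    -0.001  0.001]
[ 237   91   41   42 1345]
(257.16497802734375, 112.26081848144531) (40.889671325683594, 43.278419494628906) [542.5 -69.  115. ]
```

Call:
{"method": "send_rows", "body": {"targets": "0 0 0 40 0 0 1; 0 0 0 80 1 0 1; 0 0 0 120 2 0 1; 0 0 0 160 2 0 1; 0 0 0 200 3 0 1; 0 0 0 240 3 0 1; 0 0 0 280 4 0 1; 0 0 0 320 4 0 1; 0 0 0 360 5 0 1; 0 0 0 360 5 0 1; 0 0 0 360 5 0 1; 0 0 0 360 5 0 1"}}

```text
clock: 27.65
position: [546.4, 219.0, 248.1]
eef_rot: [-3.141, 0.001, 1.569]
force: [0.7, -0.0, -0.6]
width: 85.6
finger_force: 0.0
```

Call:
{"method": "send_rows", "body": {"targets": "0 0 0 0 0 0 1; 0 0 0 0 0 0 1; 0 0 0 0 0 0 1"}}

```text
clock: 27.95
position: [546.5, 219.5, 248.4]
eef_rot: [3.141, 0.0, 1.569]
force: [-0.6, 0.3, 0.0]
width: 85.3
finger_force: 0.0
```

Run:
```python
from h import *
s=r.sense();print(s['position'],s['eef_rot'],s['qd'].round(3))
a=snap('wrist','w9')['frame'];b=cv2.imread('pics/w8.png')[:,:,::-1]; c=cv2.imread('pics/s8.png')[:,:,::-1]
C=np.zeros((600,800,3),np.uint8)
C[:384,:512]=a; C[:384,512:]=b[:,120:408]; C[384:,:400]=cv2.resize(b[60:168,150:350],(400,216)); C[384:,400:]=cv2.resize(c[130:238,150:350],(400,216))
cv2.imwrite('pics/m9.png',C[:,:,::-1])
print(ray('w8',257.2,112.3,58))
```

```text
[546.45746842 219.48931782 248.43116972] [3.14136304e+00 1.40427331e-04 1.56935267e+00] [-0.004  0.003 -0.004 -0.001  0.001 -0.     0.001]
[542.8 -69.1  58. ]
```

View pics/m9.png

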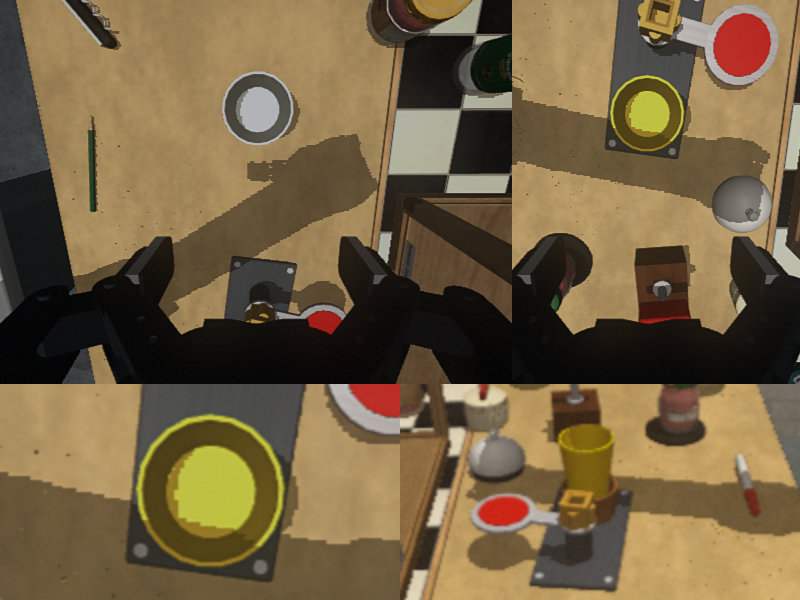

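The yellow cup stands upright in the well, with its rim at w8 (255.5,113). The white rim centre is at w9 (258,108).

Run:
```python
from h import *
print('yellow rim',ray('w8',255.5,113,115)); w=ray('w9',258,108,105); print(w,ray('w9',222,108,105),ray('w9',294,108,105)); print(tool([w[0],w[1],84.5]))
```

```text
yellow rim [541.  -69.7 115. ]
[548.7 292.5 105. ] [514.7 292.6 105. ] [582.7 292.5 105. ]
[ 72.8   2.1 163.9]
```

Call:
{"method": "send_rows", "body": {"targets": "0 0 0 36 2 0 1; 0 0 0 73 2 0 1; 0 0 0 73 2 0 1; 0 0 0 73 2 40 1; 0 0 0 73 2 80 1; 0 0 0 73 2 110 1; 0 0 0 73 2 135 1; 0 0 0 73 2 152 1; 0 0 0 73 2 163 1; 0 0 0 73 2 163 1; 0 0 0 73 2 163 1"}}

```text
clock: 29.1
position: [548.8, 293.3, 85.9]
eef_rot: [3.141, -0.0, 1.57]
force: [-0.1, -0.2, 0.2]
width: 85.6
finger_force: 0.0
```

Call:
{"method": "send_rows", "body": {"targets": "0 0 0 0 0 0 0.5; 0 0 0 0 0 0 0; 0 0 0 0 0 0 -1; 0 0 0 0 0 0 -1; 0 0 0 0 0 0 -1"}}

```text
clock: 29.6
position: [549.1, 294.1, 87.6]
eef_rot: [3.139, -0.001, 1.571]
force: [-1.9, -0.6, 7.3]
width: 66.0
finger_force: 64.6
```

Call:
{"method": "send_rows", "body": {"targets": "0 0 0 0 0 -10 -1; 0 0 0 0 0 -35 -1; 0 0 0 0 0 -75 -1; 0 0 0 0 0 -115 -1; 0 0 0 0 0 -150 -1; 0 0 0 0 0 -165 -1; 0 0 0 0 0 -165 -1"}}

```text
clock: 30.3
position: [549.3, 293.9, 253.0]
eef_rot: [3.137, -0.002, 1.571]
force: [0.2, 0.5, -1.6]
width: 65.6
finger_force: 67.2
```

Call:
{"method": "send_rows", "body": {"targets": "0 0 0 -20 0 0 -1; 0 0 0 -56 -1 0 -1; 0 0 0 -92 -2 0 -1; 0 0 0 -128 -3 0 -1; 0 0 0 -164 -4 0 -1; 0 0 0 -200 -5 0 -1; 0 0 0 -236 -6 0 -1; 0 0 0 -272 -7 0 -1; 0 0 0 -308 -8 0 -1; 0 0 0 -342 -8 0 -1; 0 0 0 -363 -8 0 -1; 0 0 0 -363 -8 0 -1"}}

```text
clock: 31.5
position: [538.6, -74.0, 247.9]
eef_rot: [-3.137, 0.002, 1.564]
force: [0.6, 0.1, -2.5]
width: 65.5
finger_force: 67.2
```

Call:
{"method": "send_rows", "body": {"targets": "0 0 0 0 0 0 -1; 0 0 0 0 0 0 -1; 0 0 0 0 0 0 -1; 0 0 0 0 0 0 -1; 0 0 0 0 0 0 -1"}}

```text
clock: 32.0
position: [540.3, -69.0, 250.3]
eef_rot: [3.142, -0.0, 1.572]
force: [0.1, -0.5, -2.8]
width: 65.5
finger_force: 67.2
```

Run:
```python
from h import *
print(tool([541.5,-69.5,147.5]))
b=snap('side','s10')['frame'];a=snap('scene','c10')['frame']
C=np.hstack([cv2.resize(b[60:240,160:310],(400,480)),cv2.resize(a[90:234,230:350],(400,480))])
cv2.imwrite('pics/m10.png',C[:,:,::-1])
```

```text
[ -0.5   1.2 102.8]
```

Call:
{"method": "send_rows", "body": {"targets": "0 0 0 -0.5 1.2 0 -1; 0 0 0 -0.5 1.2 20 -1; 0 0 0 -0.5 1.2 40 -1; 0 0 0 -0.5 1.2 55 -1; 0 0 0 -0.5 1.2 65 -1; 0 0 0 -0.5 1.2 73 -1; 0 0 0 -0.5 1.2 80 -1; 0 0 0 -0.5 1.2 86 -1; 0 0 0 -0.5 1.2 90 -1; 0 0 0 -0.5 1.2 93 -1; 0 0 0 -0.5 1.2 95 -1; 0 0 0 -0.5 1.2 95 -1"}}

```text
clock: 33.3
position: [541.4, -70.2, 155.2]
eef_rot: [-3.141, 0.0, 1.571]
force: [-0.1, 0.1, -1.7]
width: 65.6
finger_force: 67.2
```

Call:
{"method": "send_rows", "body": {"targets": "0 0 0 0 0 1 -1; 0 0 0 0 0 2 -1; 0 0 0 0 0 3 -1; 0 0 0 0 0 4 -1; 0 0 0 0 0 4 -1"}}

```text
clock: 33.8
position: [541.3, -70.2, 151.2]
eef_rot: [-3.141, 0.0, 1.571]
force: [0.4, 0.6, -2.1]
width: 65.6
finger_force: 67.2
```

Call:
{"method": "send_rows", "body": {"targets": "0 0 0 0 0 1 -1; 0 0 0 0 0 2 -1; 0 0 0 0 0 3 -1; 0 0 0 0 0 3.5 -1; 0 0 0 0 0 3.5 -1"}}

```text
clock: 34.3
position: [541.4, -70.1, 147.7]
eef_rot: [-3.141, -0.0, 1.571]
force: [-0.4, -0.3, -2.1]
width: 65.5
finger_force: 67.2
```

Call:
{"method": "send_rows", "body": {"targets": "0 0 0 0 0 0.5 -1; 0 0 0 0 0 1 -1; 0 0 0 0 0 1 -1; 0 0 0 0 0 1 0.6; 0 0 0 0 0 1 0.8; 0 0 0 0 0 1 1; 0 0 0 0 0 1 1; 0 0 0 0 0 -10 1; 0 0 0 0 0 -40 1; 0 0 0 0 0 -80 1; 0 0 0 0 0 -110 1; 0 0 0 0 0 -110 1"}}

```text
clock: 35.5
position: [544.2, -70.4, 263.5]
eef_rot: [3.132, 0.001, 1.571]
force: [0.1, 1.4, -0.0]
width: 85.4
finger_force: 0.0
```

Call:
{"method": "send_rows", "body": {"targets": "0 0 0 -40 0 0 1; 0 0 0 -70 0 0 1; 0 0 0 -70 0 0 1; 0 0 0 -70 0 0 1; 0 0 0 -70 0 0 1; 0 0 0 -70 0 0 1"}}

```text
clock: 36.1
position: [541.5, -138.7, 257.7]
eef_rot: [-3.141, -0.001, 1.573]
force: [0.6, -0.3, -0.7]
width: 85.5
finger_force: 0.0
```

Run:
```python
from h import *
a=snap('wrist','w11')['frame'];b=snap('side','s11')['frame'];c=snap('scene','c11')['frame']
C=np.zeros((600,800,3),np.uint8)
C[:300,:400]=cv2.resize(a[:240,100:420],(400,300)); C[:300,400:]=cv2.resize(b,(400,300)); C[300:,:400]=cv2.resize(c,(400,300)); C[300:,400:]=cv2.resize(b[80:230,170:370],(400,300))
cv2.imwrite('pics/m11.png',C[:,:,::-1])
```

```text
(no output)
```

View pics/m11.png

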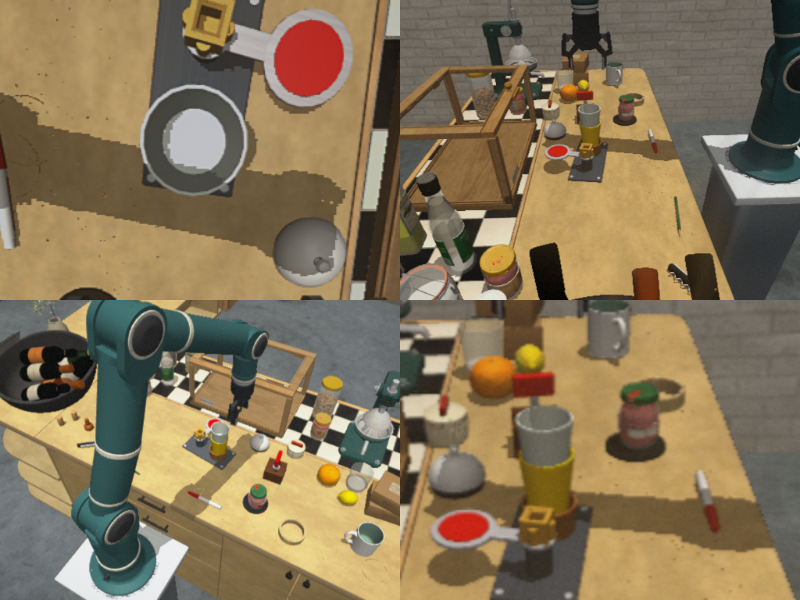

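The white cup is nested upright in the yellow one. The jar is on the coaster, the key is upright in its stand, the cover is clear, and no other cups are visible.

```bash
python3 -c "
from station import r
print(r.job_done())"
```

```text
the job is handed in; nothing more can be done
None
```

The job is handed in, but the station returned no verdict. In the last pictures the cover was swung clear, the key was upright in its stand, the jar was on the coaster, and the yellow and white cups (the only two I found) were nested in the well.

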